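Turn a moulded cap dish side up on the loading plate of a seal trimmer

TASK

The moulded cap on the bench lies dish side down. Do not pick it up: push it with the fingertips against the front edge of the steel loading plate until it tips up on its rim and flips over onto the plate, dish side up, then push it along the plate until it lies flat against the stop bar. Leave the cap already on the plate and the tin, collar and canister where they are.

Things in the scene. Friction and masses are not known exactly. Their poses are not given: they have to be found in the camera images.
- cap: the cap to turn: round, stiff orange hard-rubber moulding like a shallow dish, 72 mm across, 12 mm thick, 35 to 70 g (web 5 mm, rim 6 mm wide, dish 7 mm deep). Starts dish side down on the bench, its rim 10 to 65 mm clear of the plate's front edge. Origin: its centre at half thickness, 6 mm above what it lies on. z axis: out of the smooth back, up at the start, down when dish side up
- plate: loading plate, fixed: bare steel, 8 mm thick, 300 mm along its x. Origin: on the bench under the middle of the clear area. Its y axis runs from the front edge (square vertical step, 8 mm high, at y = -65 mm) to the stop bar (face at y = +65 mm, 16 mm above the plate top, 12 mm thick); both run the full 300 mm. Turned up to 0.35 rad; at zero turn its axes are the world's
- front_edge (a point): middle of the upper corner of the plate's front edge, 8 mm above the bench; axes as the plate's. The cap, pressed against this step, pivots about it; cap on steel has friction 0.5 to 0.7, the fingertips hold better, so a fingertip pressed on the near rim carries that rim up with it when it rises
- stop_face (a point): middle of the foot of the stop bar's face, at the plate top, 8 mm above the bench; axes as the plate's
- cap_ready: another cap of the same kind and size, already dish side up on the plate against the stop bar, towards the plate's +x end; leave it there. Origin at its centre, half thickness
- tin: open white tin of steel pins, 105 x 150 mm, 50 mm high, origin under its middle, loose on the bench; leave it
- collar: plain aluminium ring, 110 mm outside and 70 mm inside diameter, 30 mm high, origin under its middle, loose on the bench; leave it
- canister: closed steel canister, 60 mm in diameter, 170 mm high, origin under its middle, standing on the bench beyond the plate; leave it
Not all that is in view belongs to the job. Leave any turquoise or yellow look-alike of the cap alone.

How it is judged:
By the outcome, as a careful person would: the job done as asked, in the order asked, and still so for the second after the job is handed in, with the robot touching nothing.
It also fails if it takes over 48 s, if anything falls off the work surface, if the arm or the gripper's body presses on something with over 40 N, if the wrist force passes 120 N, or if a joint passes its speed limit or range.

ROBOT

A 7-joint arm with a two-finger parallel gripper is mounted at the origin on the work surface. World frame = base frame: x ahead of the robot, y to its left, z up, the work surface at z = 0. Lengths are in m, angles in rad, forces in N, time in s.
With the tool pointing down it reaches from about 0.425 to 0.95 m from the base axis. Payload 16.7 kg.
Tool frame: the origin (TCP) lies midway between the tips of the shut fingers; the grasp point (between the pads) lies 19 mm behind it (bot.grip_point_offset is the distance from the TCP to the grasp point, in m); z points along the fingers, y is the line along which they close (so a half turn about z gives the same grasp; the last joint's range is limited). The gripper opens to 94 mm and grips with 3 to 60 N. Pads are 16 mm wide; open, the fingers measure 119 mm over their backs; the gripper's body (75 mm by 177 mm) begins 78 mm behind the grasp point.
Start: joints at [-1.363, 0.426, 0.074, 1.606, -0.034, 1.111, -0.067], TCP at [0.236, 0.632, 0.205] pointing down, gripper open.
Joint ranges: [-2.85, 2.85], [-0.5, 2.14], [-1.23, 1.37], [0.21, 2.46], [-1.02, 4.16], [0.16, 2.05], [-2.73, 2.73]. Speed limits (rad/s): [1.89, 1.89, 2.39, 2.39, 3.01, 3.01, 3.01].

INTERFACE

Orientations are given as a unit quaternion [x, y, z, w].
In Python, from station import bot gives the robot as it stands.
- The arm moves only by the shell command python3 -m inch 'ROWS' [FORCE]. ROWS is a JSON object whose one key "deltas" holds one flat list of numbers, 7 for each row, row after row: the shift along the world's x, y, z in cm, then the turn, a rotation vector about the world's x, y, z in rad, then the finger opening in cm, from 0 to 9.4. In form: {"deltas": [x, y, z, wx, wy, wz, gripper, x, y, z, wx, wy, wz, gripper, ...]}. A call has 1 to 10 rows; each row is the pose to reach, as a shift and turn from the pose commanded when the call began; what a row does not reach only later rows make up. A row lasts 1/10 s, in which the tool goes at most 50 mm and 8.59 degrees, less where a joint would pass 70% of its speed; a pose out of reach is approached as far as the arm can. A call with a gripper value outside its range is refused whole. The fingers move at their own pace and stop on an object; FORCE is the grip in N (left out, the last holds). Time passes only in rows, so rows that repeat a pose let the fingers close. It gives the time, the measured TCP pose, the force, the opening and the grip force at its end, in the units of the state.
- bot.get_obs(): the state, without advancing time (a new reading comes with each control period).
- bot.camera(name): name is "scene" or "side" or "wrist"; returns a dict with "image" (480x640x3 uint8, red, green, blue), "fx", "fy", "cx", "cy" (pixels), "origin" and "orientation" of the camera in the world. Camera axes: x right, y down, z forward; pixel columns grow to the right and rows downward; lengths in m; the calibration is good to about 2 mm. The wrist camera is an equidistant fisheye: a pixel r from the principal point sees the ray r / f radians off the axis. A picture is of the moment at which its call begins. There is no depth.
- bot.finish_job(): hands the job in; it is judged then, once.
The state is a dict: "time": time; "joints": joint angles; "joint_vel": joint speeds; "tau": joint torques, N m; "ee_pos": TCP position; "tool_rot": TCP orientation; "contact_force": force on the tool from outside, world axes, zero at the start; "wrist_torque": the same for the moment, N m; "finger_gap": finger opening in m; "grip_force": force on a finger pad.
Only numpy, scipy, OpenCV 4.12 (cv2) and the standard library are available. Lean on these libraries where they do the work, as an engineer would, in place of code of your own. Each camera call takes 0.05 s, during which the arm holds its last target. There are 200 camera calls.

## Working session

There is one attempt and no reset: what is moved stays moved. The work goes in short steps, Python scripts to look and compute and a shell command to move; the robot and the scene stay as the last step left them, time stands still between calls to the robot, and variables do not carry over. Pictures are saved under pics/ and viewed, at most 10 in all, crops included, and the job is handed in when it is done.

```bash
ls; mkdir -p pics; python3 - <<'E'
from station import bot
import cv2,numpy as np
o=bot.get_obs();print(o['time'],o['ee_pos'],o['tool_rot'],o['finger_gap'])
ims=[]
for n in('scene','side'):
    c=bot.camera(n);cv2.imwrite(f'pics/{n}0.png',c['image'][:,:,::-1]);print(n,{k:v for k,v in c.items() if k!='image'})
E
```

```text
pics
0.0 [0.23565056 0.63204784 0.20479049] [ 1.77498975e-01  9.84120772e-01 -6.43848402e-04 -6.93765517e-05] 0.09368493452657572
scene {'fx': 452.0192077809615, 'fy': 452.0192077809615, 'cx': 329.2235994760865, 'cy': 234.99176211221462, 'origin': array([ 0.98744194, -0.32940856,  0.79841479]), 'orientation': array([ 0.85328541,  0.41729325, -0.14111861, -0.27902668])}
side {'fx': 475.3081187818114, 'fy': 475.3081187818114, 'cx': 316.223949895689, 'cy': 239.04470367415627, 'origin': array([0.32312582, 0.61395956, 0.64369426]), 'orientation': array([-0.16650435,  0.90655367, -0.37977218,  0.07880244])}
```

View pics/scene0.png

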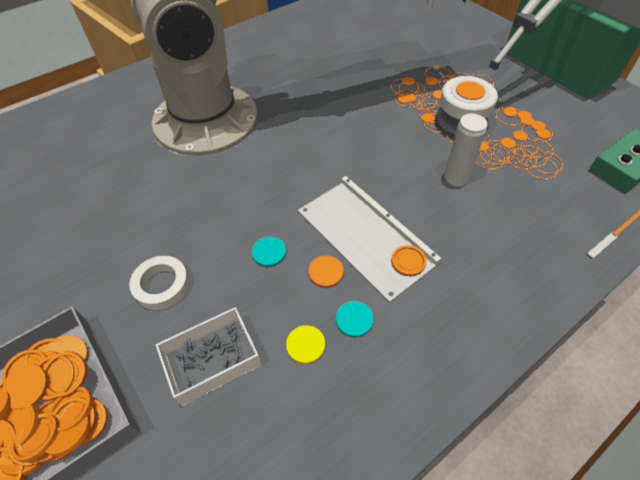

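View pics/side0.png

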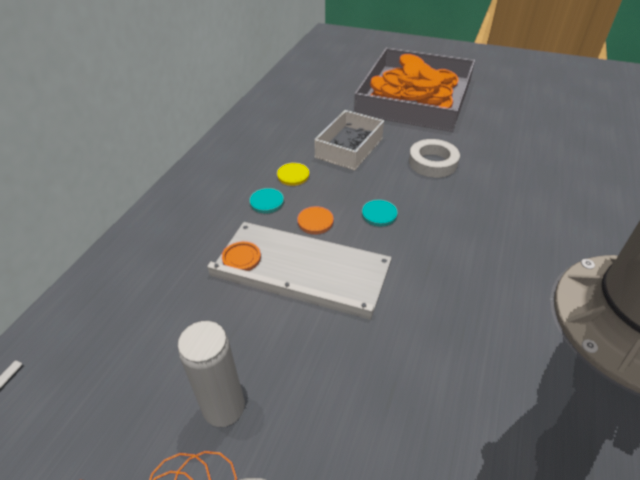

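The scene view shows the orange cap at (326,271), the plate with front-edge corners at about (299,209) and (391,297), and the ready cap at (409,261). In the side view the cap is at (315,219), and turquoise and yellow look-alikes lie around it.

```bash
cat > h.py <<'E'
import numpy as np,cv2
from scipy.spatial.transform import Rotation as R
from station import bot
def cast(c,uv,z):
    uv=np.atleast_2d(uv).astype(float)
    d=np.c_[(uv[:,0]-c['cx'])/c['fx'],(uv[:,1]-c['cy'])/c['fy'],np.ones(len(uv))]
    d=R.from_quat(c['orientation']).apply(d)
    return (c['origin']+d*((z-c['origin'][2])/d[:,2])[:,None])[:,:2]
def proj(c,P):
    p=R.from_quat(c['orientation']).inv().apply(np.atleast_2d(P)-c['origin'])
    return np.c_[p[:,0]/p[:,2]*c['fx']+c['cx'],p[:,1]/p[:,2]*c['fy']+c['cy']]
def orange(im):
    h=cv2.cvtColor(im,cv2.COLOR_RGB2HSV)
    return cv2.inRange(h,(4,150,80),(18,255,255))
def caps(c,z):
    out=[]
    for k in cv2.findContours(orange(c['image']),0,1)[0]:
        if cv2.contourArea(k)>300:
            w=cast(c,k[:,0],z); (x,y),r=cv2.minEnclosingCircle((w*1000).astype(np.float32))
            if 25<r<48: out.append((round(x),round(y),round(r,1),*w.mean(0).round(4)))
    return out
E
python3 - <<'E'
from h import *
for n,seed in(('scene',(360,240)),('side',(300,265))):
    c=bot.camera(n);print(n,caps(c,.012),caps(c,.020))
    h=cv2.cvtColor(c['image'],cv2.COLOR_RGB2HSV)
    m=cv2.inRange(h,(0,0,140),(180,60,255))
    m=cv2.morphologyEx(m,cv2.MORPH_CLOSE,np.ones((5,5)))
    for k in cv2.findContours(m,0,1)[0]:
        if cv2.pointPolygonTest(k,seed,False)>=0:
            q=cv2.approxPolyDP(k,6,True)[:,0]
            w=cast(c,q,.008);print(q.tolist(),w.round(4).tolist())
            p=cast(c,k[:,0],.008);(ctr,sz,a)=cv2.minAreaRect((p*1000).astype(np.float32));print(ctr,sz,a)
E
```

```text
scene [(592, -40, 37.6, np.float64(0.5923), np.float64(-0.0407)), (677, 112, 38.1, np.float64(0.6765), np.float64(0.1115)), (367, 646, 39.7, np.float64(0.3675), np.float64(0.6454))] [(596, -43, 37.2, np.float64(0.5963), np.float64(-0.0436)), (680, 107, 37.7, np.float64(0.6797), np.float64(0.107)), (373, 636, 39.3, np.float64(0.3738), np.float64(0.6354))]
[[344, 176], [298, 210], [391, 300], [440, 257]] [[0.4045, 0.1586], [0.4226, 0.0101], [0.7222, 0.0212], [0.7103, 0.1703]]
(563.3111572265625, 90.74480438232422) (315.67608642578125, 155.2731170654297) 1.2637546062469482
side [(681, 105, 36.9, np.float64(0.6816), np.float64(0.1035)), (589, -37, 38.3, np.float64(0.5888), np.float64(-0.0362))] [(676, 111, 36.4, np.float64(0.6771), np.float64(0.1099)), (585, -28, 37.8, np.float64(0.5855), np.float64(-0.028))]
[[207, 266], [370, 311], [390, 256], [243, 222], [227, 245], [255, 243], [259, 263], [235, 269], [220, 255]] [[0.729, 0.1458], [0.4231, 0.1395], [0.4246, 0.0063], [0.7226, 0.017], [0.721, 0.0854], [0.6735, 0.0621], [0.6434, 0.1061], [0.6776, 0.1345], [0.7205, 0.1132]]
(576.046142578125, 77.03121948242188) (311.9886474609375, 134.6371612548828) 1.4120726585388184
```

```bash
python3 - <<'E'
from h import *
for n in('scene','side'):
    c=bot.camera(n);im=c['image'];h=cv2.cvtColor(im,cv2.COLOR_RGB2HSV)
    for nm,lo,hi in(('turq',(80,120,80),(100,255,255)),('yel',(25,150,100),(35,255,255))):
        for k in cv2.findContours(cv2.inRange(h,lo,hi),0,1)[0]:
            if cv2.contourArea(k)>300:print(n,nm,cast(c,k[:,0],.01).mean(0).round(3))
    print('canister base',cast(c,{'scene':(456,184),'side':(222,410)}[n],0).round(3))
    # front edge: brightness profile across the edge near several x; positions cast to z=.008
    g=cv2.GaussianBlur(cv2.cvtColor(im,cv2.COLOR_RGB2GRAY),(3,3),0).astype(float)
    for x in(.47,.52,.56,.62,.66):
        ys=np.arange(-.002,.032,.002);P=np.c_[np.full(len(ys),x),ys,np.full(len(ys),.008)]
        uv=proj(c,P).astype(np.float32);v=cv2.remap(g.astype(np.float32),uv[:,:1],uv[:,1:],1)[:,0]
        print(n,x,dict(zip((ys*1000).round().astype(int).tolist(),v.astype(int).tolist())))
E
```

```text
scene turq [ 0.709 -0.062]
scene turq [ 0.477 -0.106]
scene yel [ 0.693 -0.166]
canister base [[0.584 0.357]]
scene 0.47 {-2: 115, 0: 115, 2: 113, 4: 110, 6: 108, 8: 123, 10: 152, 12: 186, 14: 206, 16: 213, 18: 214, 20: 214, 22: 214, 24: 213, 26: 214, 28: 214, 30: 214}
scene 0.52 {-2: 113, 0: 113, 2: 113, 4: 113, 6: 112, 8: 114, 10: 129, 12: 161, 14: 191, 16: 210, 18: 214, 20: 214, 22: 213, 24: 213, 26: 213, 28: 213, 30: 214}
scene 0.56 {-2: 114, 0: 115, 2: 114, 4: 114, 6: 113, 8: 111, 10: 119, 12: 143, 14: 180, 16: 204, 18: 212, 20: 214, 22: 213, 24: 212, 26: 212, 28: 213, 30: 213}
scene 0.62 {-2: 110, 0: 111, 2: 111, 4: 111, 6: 111, 8: 110, 10: 112, 12: 128, 14: 159, 16: 191, 18: 210, 20: 215, 22: 215, 24: 214, 26: 214, 28: 215, 30: 215}
scene 0.66 {-2: 114, 0: 114, 2: 114, 4: 114, 6: 114, 8: 113, 10: 110, 12: 115, 14: 141, 16: 176, 18: 203, 20: 213, 22: 214, 24: 214, 26: 214, 28: 214, 30: 213}
side turq [ 0.476 -0.103]
side turq [ 0.708 -0.06 ]
side yel [ 0.693 -0.164]
canister base [[0.571 0.374]]
side 0.47 {-2: 110, 0: 110, 2: 111, 4: 117, 6: 132, 8: 152, 10: 174, 12: 190, 14: 197, 16: 200, 18: 201, 20: 201, 22: 200, 24: 200, 26: 200, 28: 200, 30: 200}
side 0.52 {-2: 109, 0: 109, 2: 110, 4: 113, 6: 122, 8: 139, 10: 161, 12: 181, 14: 194, 16: 198, 18: 200, 20: 200, 22: 200, 24: 200, 26: 200, 28: 200, 30: 200}
side 0.56 {-2: 108, 0: 110, 2: 111, 4: 113, 6: 117, 8: 130, 10: 150, 12: 171, 14: 188, 16: 196, 18: 200, 20: 200, 22: 199, 24: 199, 26: 200, 28: 200, 30: 201}
side 0.62 {-2: 108, 0: 109, 2: 108, 4: 109, 6: 111, 8: 119, 10: 133, 12: 155, 14: 175, 16: 192, 18: 198, 20: 201, 22: 201, 24: 201, 26: 201, 28: 201, 30: 201}
side 0.66 {-2: 109, 0: 109, 2: 110, 4: 110, 6: 111, 8: 115, 10: 124, 12: 142, 14: 163, 16: 182, 18: 193, 20: 198, 22: 200, 24: 200, 26: 200, 28: 199, 30: 199}
```

```bash
python3 -m inch '{"deltas": [1.8,-3.7,0,0,0,-0.06,2, 3.6,-7.4,0,0,0,-0.12,2, 5.4,-11.1,0,0,0,-0.18,2, 7.2,-14.8,0,0,0,-0.24,2, 9,-18.5,0,0,0,-0.3,2, 10.8,-22.2,0,0,0,-0.36,2, 12.6,-25.9,0,0,0,-0.42,2, 14.4,-29.6,0,0,0,-0.48,2, 16.2,-33.3,0,0,0,-0.54,2, 18,-37,0,0,0,-0.6,2]}' 10
```

```text
time: 1.3
ee_pos: [0.4163, 0.2609, 0.2057]
tool_rot: [0.461, 0.887, 0.0, -0.0]
contact_force: [0.5, 0.0, -0.3]
finger_gap: 0.0208
grip_force: 0.0
```

```bash
python3 -m inch '{"deltas": [2,-4,0,0,0,-0.06,2, 4,-8,0,0,0,-0.12,2, 6,-12,-1,0,0,-0.18,2, 8,-16,-2,0,0,-0.24,2, 10,-20,-4,0,0,-0.3,2, 12,-24,-6,0,0,-0.36,2, 14,-28,-8,0,0,-0.42,2, 16,-32,-11,0,0,-0.49,2, 17,-35,-14,0,0,-0.55,2, 17.6,-36.4,-16,0,0,-0.583,2]}'
```

```text
time: 2.3
ee_pos: [0.5915, -0.1052, 0.0433]
tool_rot: [0.698, 0.716, -0.001, 0.0]
contact_force: [0.8, -0.0, 0.1]
finger_gap: 0.0198
grip_force: 0.0
```

```bash
python3 -m inch '{"deltas": [0,0,0,0,0,0,2, 0,0,-2,0,0,0,2, 0,0,-3.5,0,0,0,2, 0,0,-4.1,0,0,0,2, 0,0,-4.2,0,0,0,2, 0,0,-4.2,0,0,0,2]}';  python3 - <<'E'
from h import *
print(bot.get_obs()['ee_pos'],R.from_quat(bot.get_obs()['tool_rot']).as_matrix().round(3))
for n in('scene','side'):
    c=bot.camera(n);print(n,caps(c,.012)); cv2.imwrite(f'pics/{n}1.png',c['image'][:,:,::-1])
c=cv2.imread('pics/scene1.png')[150:350,200:460];d=cv2.imread('pics/side1.png')[130:330,200:460]
cv2.imwrite('pics/m1.png',cv2.resize(np.hstack([c,d]),(800,308)))
E
```

```text
time: 2.9
ee_pos: [0.592, -0.1012, 0.004]
tool_rot: [0.696, 0.718, 0.0, 0.0]
contact_force: [0.3, -0.3, 0.8]
finger_gap: 0.0202
grip_force: 0.0
[ 0.59202674 -0.10123011  0.0040349 ] [[-0.032  1.     0.   ]
 [ 1.     0.032  0.   ]
 [ 0.     0.    -1.   ]]
scene [(675, 111, 38.0, np.float64(0.6766), np.float64(0.1111)), (367, 646, 39.7, np.float64(0.3669), np.float64(0.6454))]
side [(681, 105, 36.8, np.float64(0.6815), np.float64(0.1034)), (591, -36, 39.5, np.float64(0.589), np.float64(-0.0358))]
```

View pics/m1.png

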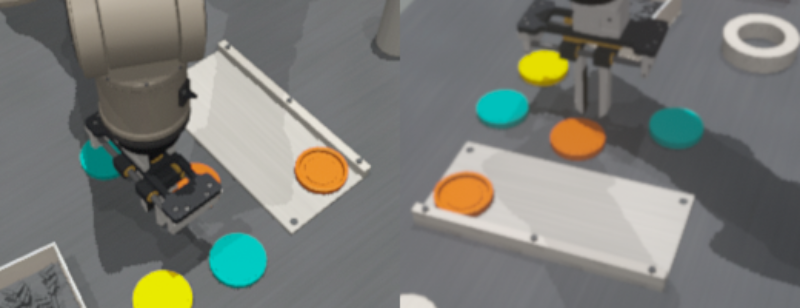

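The fingers stand just behind the cap, and nothing else has been touched. Next I push the cap up to the step.

```bash
python3 -m inch '{"deltas": [0,0,-0.2,0,0,0,2, 0,0.8,-0.2,0,0,0,2, 0,1.6,-0.2,0,0,0,2, -0.1,2.1,-0.2,0,0,0,2, -0.1,2.4,-0.2,0,0,0,2, -0.1,2.7,-0.2,0,0,0,2, -0.1,3.0,-0.2,0,0,0,2, -0.1,3.2,-0.2,0,0,0,2]}'; python3 -m inch '{"deltas": [0,0.1,0,0,0,0,2, 0,0.2,0,0,0,0,2, 0,0.3,0,0,0,0,2]}'; python3 -c "
from h import *
c=bot.camera('side');print(caps(c,.012));c2=bot.camera('scene')
cv2.imwrite('pics/m2.png',cv2.resize(np.hstack([c2['image'][150:310,220:420],c['image'][140:300,220:420]])[:,:,::-1],(800,320)))"
```

```text
time: 3.8
ee_pos: [0.5908, -0.0694, 0.0015]
tool_rot: [0.696, 0.718, -0.0, 0.0]
contact_force: [0.3, -0.6, 0.3]
finger_gap: 0.0198
grip_force: 0.4
time: 4.1
ee_pos: [0.5908, -0.0668, 0.0015]
tool_rot: [0.696, 0.718, -0.0, 0.0]
contact_force: [-1.0, -5.0, 1.3]
finger_gap: 0.0199
grip_force: 2.0
[(681, 105, 36.8, np.float64(0.6816), np.float64(0.1034)), (588, -19, 38.3, np.float64(0.5886), np.float64(-0.02))]
```

View pics/m2.png

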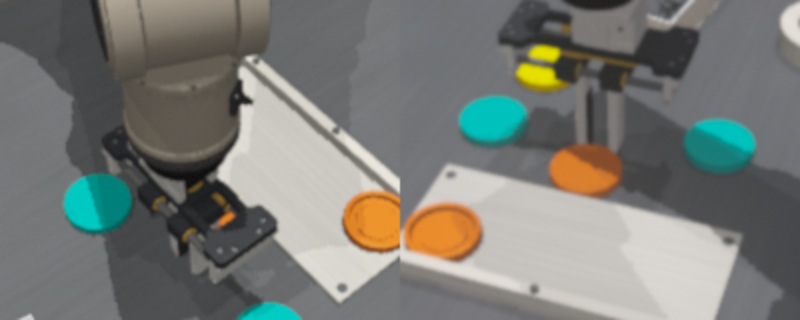

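The side view shows the cap touching the step, and the 5 N reaction agrees. I'll preload it a little and start the lift.

```bash
python3 -m inch '{"deltas": [0,0.05,0,0,0,0,2, 0,0.1,0,0,0,0,2, 0,0.1,0,0,0,0,2]}';  python3 -m inch '{"deltas": [0,0.02,0.3,0,0,0,2, 0,0.04,0.6,0,0,0,2, 0,0.06,0.9,0,0,0,2, 0,0.08,1.25,0,0,0,2]}'
```

```text
time: 4.5
ee_pos: [0.5908, -0.0666, 0.0015]
tool_rot: [0.696, 0.718, -0.0, 0.0]
contact_force: [0.1, -7.0, 0.2]
finger_gap: 0.0202
grip_force: 3.0
time: 4.9
ee_pos: [0.5909, -0.0657, 0.0142]
tool_rot: [0.696, 0.718, -0.0, 0.0]
contact_force: [0.7, -5.1, -0.5]
finger_gap: 0.0205
grip_force: 2.5
```

```bash
python3 -m inch '{"deltas": [0,0.1,0.4,0,0,0,2, 0,0.18,0.8,0,0,0,2, 0,0.28,1.2,0,0,0,2]}'; python3 -c "
from h import *
c=bot.camera('side');print(caps(c,.012));c2=bot.camera('scene')
cv2.imwrite('pics/m3.png',cv2.resize(np.hstack([c2['image'][150:310,220:420],c['image'][140:300,220:420]])[:,:,::-1],(800,320)))"
```

```text
time: 5.2
ee_pos: [0.591, -0.0629, 0.0263]
tool_rot: [0.696, 0.718, -0.0, 0.001]
contact_force: [0.7, -5.6, 1.0]
finger_gap: 0.0204
grip_force: 2.8
[(681, 105, 37.2, np.float64(0.6815), np.float64(0.1035)), (591, -33, 46.3, np.float64(0.594), np.float64(-0.0299))]
```

View pics/m3.png

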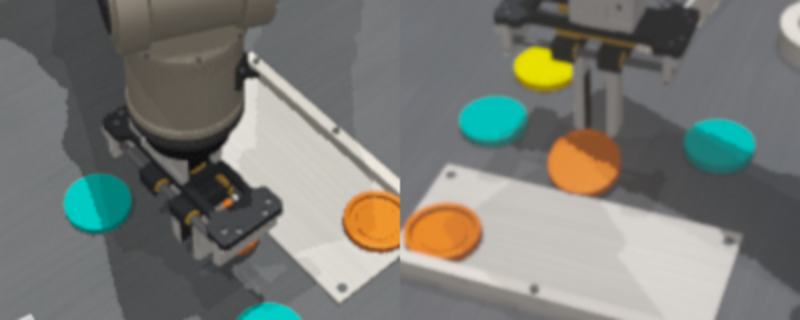

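The cap is tilting with the fingers, its near rim raised (side-view crop, about (585,160)). I'll continue along the arc.

```bash
python3 -m inch '{"deltas": [0,0.08,0.3,0,0,0,2, 0,0.18,0.57,0,0,0,2, 0,0.3,0.86,0,0,0,2, 0,0.43,1.14,0,0,0,2]}'; python3 -m inch '{"deltas": [0,0.14,0.27,0,0,0,2, 0,0.29,0.53,0,0,0,2, 0,0.46,0.78,0,0,0,2, -0.05,0.63,1.03,0,0,0,2]}'
```

```text
time: 5.7
ee_pos: [0.5911, -0.0584, 0.0377]
tool_rot: [0.696, 0.718, -0.0, 0.0]
contact_force: [1.2, -5.6, 2.3]
finger_gap: 0.02
grip_force: 2.6
time: 6.1
ee_pos: [0.5906, -0.052, 0.0481]
tool_rot: [0.696, 0.718, 0.0, 0.001]
contact_force: [0.3, -5.8, 3.1]
finger_gap: 0.0203
grip_force: 2.8
```

```bash
python3 -c "
from h import *
c=bot.camera('side');print(caps(c,.012));c2=bot.camera('scene')
cv2.imwrite('pics/m4.png',cv2.resize(np.hstack([c2['image'][150:310,220:420],c['image'][140:300,220:420]])[:,:,::-1],(800,320)))"
```

```text
[(681, 105, 37.2, np.float64(0.6815), np.float64(0.1035))]
```

View pics/m4.png

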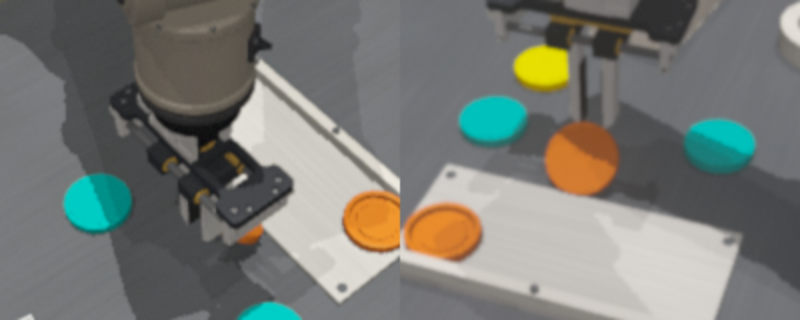

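```bash
python3 -m inch '{"deltas": [0,0.18,0.24,0,0,0,2, 0,0.37,0.48,0,0,0,2, 0,0.57,0.7,0,0,0,2, 0,0.78,0.92,0,0,0,2]}'; python3 -m inch '{"deltas": [0,0.23,0.2,0,0,0,2, 0,0.46,0.4,0,0,0,2, 0,0.7,0.58,0,0,0,2, 0,0.95,0.76,0,0,0,2]}'
```

```text
time: 6.6
ee_pos: [0.5905, -0.044, 0.0572]
tool_rot: [0.696, 0.718, 0.0, 0.0]
contact_force: [0.1, -4.8, 4.1]
finger_gap: 0.0199
grip_force: 3.3
time: 7.0
ee_pos: [0.5907, -0.0344, 0.0649]
tool_rot: [0.696, 0.718, 0.0, 0.0]
contact_force: [-0.1, -5.0, 6.9]
finger_gap: 0.0201
grip_force: 3.9
```

```bash
python3 -m inch '{"deltas": [0,0.26,0.17,0,0,0,2, 0,0.53,0.33,0,0,0,2, 0,0.81,0.48,0,0,0,2, -0.05,1.1,0.62,0,0,0,2]}'; python3 -m inch '{"deltas": [0,0.3,0.12,0,0,0,2, 0,0.6,0.22,0,0,0,2]}';python3 -c "
from h import *
c=bot.camera('side');c2=bot.camera('scene')
cv2.imwrite('pics/m5.png',cv2.resize(np.hstack([c2['image'][150:310,220:420],c['image'][140:300,220:420]])[:,:,::-1],(800,320)))"
```

```text
time: 7.4
ee_pos: [0.5903, -0.0232, 0.0712]
tool_rot: [0.696, 0.718, 0.0, 0.0]
contact_force: [0.7, -3.0, 8.6]
finger_gap: 0.0201
grip_force: 4.4
time: 7.6
ee_pos: [0.5904, -0.0171, 0.0735]
tool_rot: [0.696, 0.718, 0.001, 0.0]
contact_force: [0.5, -3.8, 9.5]
finger_gap: 0.0196
grip_force: 5.2
```

View pics/m5.png

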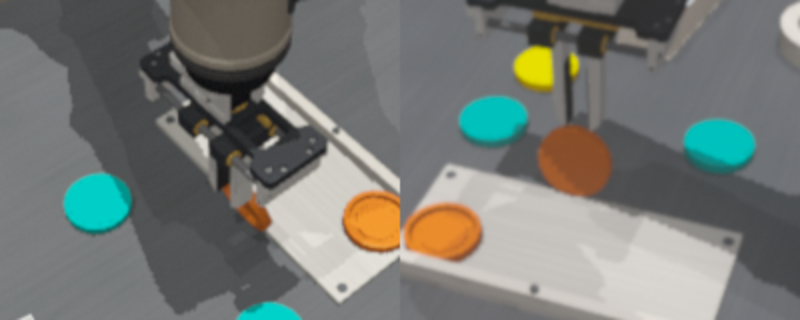

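The cap is almost upright on the plate's edge. I'll carry it past vertical.

```bash
python3 -m inch '{"deltas": [0,0.4,0.12,0,0,0,2, 0,0.8,0.22,0,0,0,2, 0,1.2,0.3,0,0,0,2, 0,1.6,0.34,0,0,0,2]}'; python3 -m inch '{"deltas": [0,0.4,0.03,0,0,0,2, 0,0.8,0.04,0,0,0,2, 0,1.2,0.03,0,0,0,2]}'; python3 -m inch '{"deltas": [0,0.5,0,0,0,0,2, 0,1.0,0,0,0,0,2, 0,1.5,-0.1,0,0,0,2]}';python3 -c "
from h import *
c=bot.camera('side');c2=bot.camera('scene');print(caps(c,.02),caps(c2,.02))
cv2.imwrite('pics/m6.png',cv2.resize(np.hstack([c2['image'][150:310,220:420],c['image'][140:300,220:420]])[:,:,::-1],(800,320)))"
```

```text
time: 8.1
ee_pos: [0.5905, -0.0006, 0.077]
tool_rot: [0.696, 0.718, 0.001, 0.0]
contact_force: [-0.3, -1.4, 10.1]
finger_gap: 0.0199
grip_force: 5.8
time: 8.4
ee_pos: [0.5904, 0.0118, 0.0772]
tool_rot: [0.696, 0.718, 0.001, 0.0]
contact_force: [0.9, -0.5, 10.0]
finger_gap: 0.02
grip_force: 4.9
time: 8.7
ee_pos: [0.5896, 0.0268, 0.0755]
tool_rot: [0.696, 0.718, 0.0, -0.0]
contact_force: [-0.0, 1.6, 1.5]
finger_gap: 0.02
grip_force: 1.1
[(676, 112, 36.8, np.float64(0.677), np.float64(0.1099)), (600, 2, 39.1, np.float64(0.6001), np.float64(0.0015))] [(678, 106, 37.6, np.float64(0.6798), np.float64(0.1062)), (574, 35, 41.5, np.float64(0.5757), np.float64(0.0375)), (373, 636, 39.3, np.float64(0.3731), np.float64(0.6355))]
```

View pics/m6.png

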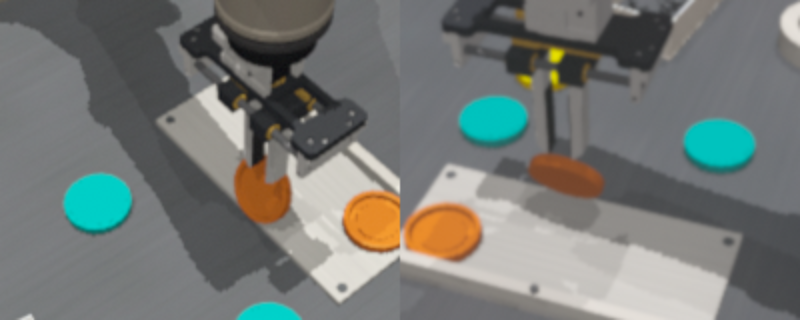

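The cap is past vertical with its dish toward the scene camera, and it's falling onto the plate.

```bash
python3 -m inch '{"deltas": [0,0.3,0,0,0,0,2, 0,0.5,0.2,0,0,0,2, 0,0.5,0.5,0,0,0,2, 0,0.5,0.5,0,0,0,2]}';python3 -c "
from h import *
c=bot.camera('side');c2=bot.camera('scene');print(caps(c,.02),caps(c2,.02))
cv2.imwrite('pics/m7.png',cv2.resize(np.hstack([c2['image'][150:310,220:420],c['image'][140:300,220:420]])[:,:,::-1],(800,320)))"
```

```text
time: 9.2
ee_pos: [0.5899, 0.0308, 0.081]
tool_rot: [0.696, 0.718, 0.0, 0.0]
contact_force: [1.0, -0.0, -0.3]
finger_gap: 0.0201
grip_force: 0.0
[(676, 112, 36.8, np.float64(0.6766), np.float64(0.1101)), (587, 57, 37.8, np.float64(0.5865), np.float64(0.0581))] [(678, 106, 37.6, np.float64(0.6798), np.float64(0.1062)), (591, 53, 37.0, np.float64(0.59), np.float64(0.0519)), (373, 636, 39.3, np.float64(0.3731), np.float64(0.6355))]
```

View pics/m7.png

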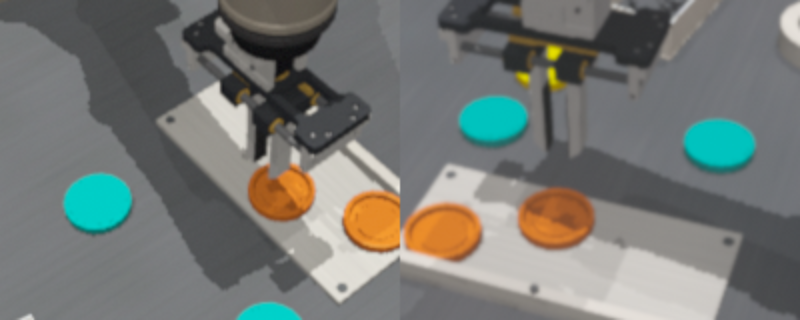

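The cap has flipped and lies dish side up at about (0.5885, 0.055), next to the ready cap. I'll retreat, drop behind it and push it to the stop.

```bash
python3 -m inch '{"deltas": [0,-1.2,0,0,0,0,2, 0,-2.5,0,0,0,0,2, 0,-3.4,0,0,0,0,2, 0,-3.4,0,0,0,0,2, 0,-3.4,-2,0,0,0,2, 0,-3.4,-4,0,0,0,2, 0,-3.4,-6,0,0,0,2, 0,-3.4,-6.8,0,0,0,2, 0,-3.4,-6.9,0,0,0,2, 0,-3.4,-6.9,0,0,0,2]}' && python3 -m inch '{"deltas": [0,0.5,0,0,0,0,2, 0,1,0,0,0,0,2, 0,1.5,0,0,0,0,2, 0,2.1,0,0,0,0,2, -0.1,2.7,0,0,0,0,2, -0.1,3.3,0,0,0,0,2, -0.1,3.9,0,0,0,0,2, -0.1,4.5,0,0,0,0,2, -0.15,5.1,0,0,0,0,2, -0.15,5.7,0,0,0,0,2]}'; python3 -m inch '{"deltas": [0,0.2,0,0,0,0,2, 0,0.4,0,0,0,0,2, 0,0.5,0,0,0,0,2, 0,0.5,0,0,0,0,2]}'
```

```text
time: 10.3
ee_pos: [0.59, -0.0032, 0.012]
tool_rot: [0.696, 0.718, 0.0, 0.0]
contact_force: [0.5, -0.4, -0.3]
finger_gap: 0.0201
grip_force: 0.0
time: 11.3
ee_pos: [0.5882, 0.0544, 0.0116]
tool_rot: [0.696, 0.718, -0.0, -0.0]
contact_force: [0.9, -0.9, 0.6]
finger_gap: 0.0198
grip_force: 0.6
time: 11.7
ee_pos: [0.5882, 0.059, 0.0115]
tool_rot: [0.696, 0.718, -0.0, -0.0]
contact_force: [-1.2, -0.3, -0.7]
finger_gap: 0.02
grip_force: 0.1
```

Expected contact with the stop is at y≈0.064, so I'll creep forward until the force rises.

```bash
python3 -m inch '{"deltas": [0,0.15,0,0,0,0,2, 0,0.3,0,0,0,0,2, 0,0.4,0,0,0,0,2, 0,0.4,0,0,0,0,2]}'; python3 -m inch '{"deltas": [0,0.1,0,0,0,0,2, 0,0.2,0,0,0,0,2, 0,0.2,0,0,0,0,2]}'
```

```text
time: 12.1
ee_pos: [0.5883, 0.063, 0.0116]
tool_rot: [0.696, 0.718, -0.0, 0.0]
contact_force: [0.2, -0.6, 0.5]
finger_gap: 0.02
grip_force: 0.4
time: 12.4
ee_pos: [0.5882, 0.0637, 0.0116]
tool_rot: [0.696, 0.718, -0.0, 0.0]
contact_force: [0.5, -5.9, 0.5]
finger_gap: 0.02
grip_force: 3.4
```

Contact with the stop at y=0.0637, 5.9 N. Now I back off, lift and check.

```bash
python3 -m inch '{"deltas": [0,-0.2,0,0,0,0,2, 0,-0.6,0,0,0,0,2, 0,-2,0,0,0,0,2, 0,-4,0,0,0,0,2, 0,-5,3,0,0,0,2, 0,-7,7,0,0,0,2, 0,-9,11,0,0,0,2, 0,-11,15,0,0,0,2, 0,-12,18,0,0,0,2, 0,-12,18,0,0,0,2]}';python3 -c "
from h import *
c=bot.camera('side');c2=bot.camera('scene');print(caps(c,.02),caps(c2,.02))
cv2.imwrite('pics/m8.png',cv2.resize(np.hstack([c2['image'][130:330,210:460],c['image'][130:330,180:430]])[:,:,::-1],(800,320)))"
```

```text
time: 13.4
ee_pos: [0.5899, -0.0582, 0.1957]
tool_rot: [0.697, 0.717, 0.002, 0.002]
contact_force: [1.3, -1.7, -0.8]
finger_gap: 0.0203
grip_force: 0.0
[(584, 108, 36.2, np.float64(0.5856), np.float64(0.1082)), (676, 112, 36.8, np.float64(0.6766), np.float64(0.1101))] [(679, 107, 37.6, np.float64(0.6798), np.float64(0.1066)), (589, 106, 37.8, np.float64(0.5887), np.float64(0.105)), (373, 636, 39.3, np.float64(0.3731), np.float64(0.6355))]
```

View pics/m8.png

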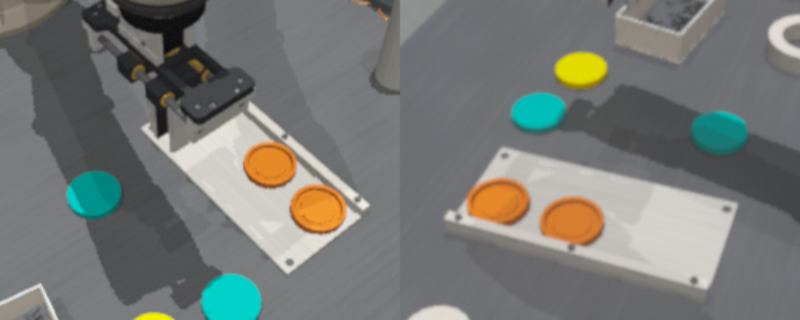

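Both caps lie dish side up against the stop bar, the turned cap at about (0.587, 0.1065). Nothing else has been disturbed.

```bash
python3 -c "
from station import bot
print(bot.finish_job())"
```

```text
the job is handed in; nothing more can be done
None
```

I tipped the cap over the plate's front edge so it landed dish side up, then pushed it flat against the stop bar and handed the job in at about 13.5 s, with nothing else moved.

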